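# Restock the counter display in reverse order

### The job

Move the four stationery items from the cups of the grey delivery tray to the bays of the white counter display, one to a bay, in reverse order: as seen from the robot, the item at the left end of the tray row goes to the right end bay of the display, the second from the left to the second from the right, and so on, because the customer looks at the display from the other side. Keep the items upright all the way and leave each one standing upright on the floor of its own bay.

Things in the scene. Friction and masses are not known exactly. Their poses are not given: they have to be found in the camera images.
- glue: glue stick: slim upright cylinder, 30 mm diameter and 96 mm tall, white barrel with a paper band and, above 60 mm, a grey cap 29 mm in diameter; about 45 g. Origin: centre of its underside, z up. Loose, stands upright; at the start its underside is 9 mm above the table, roughly centred in its cup.
- bottle: small correction-fluid bottle: white body 34 mm in diameter up to 40 mm, shoulders from 40 to 48 mm, then a straight black cap 20 mm in diameter from 48 to 84 mm (its top); about 50 g. Origin: centre of its underside, z up. Loose, stands upright; at the start its underside is 9 mm above the table, roughly centred in its cup.
- carton: small cardboard carton with a paper band, 30 mm (its x) by 40 mm (its y) by 78 mm tall; about 50 g. Its x is turned at most about 12 degrees from the tray's x. Origin: centre of its underside, z up. Loose, stands upright; at the start its underside is 9 mm above the table, roughly centred in its cup.
- drum: paper-clip drum: upright cylinder 42 mm in diameter and 76 mm tall, grey with a black lid (from 56 mm up, same diameter); about 70 g. Origin: centre of its underside, z up. Loose, stands upright; at the start its underside is 9 mm above the table, roughly centred in its cup.
- slot_glue: The grey plastic cup where the glue stick stands at the start (marks its place in the tray row). Square, open-topped, fixed on the tray; 64 mm outside, 58 mm inside, walls 3 mm, inner floor 4 mm and rim 22 mm above its origin (centre of underside); axes parallel to the tray's. The four cups look alike: told apart by what stands in them at the start.
- slot_bottle: The grey plastic cup where the correction-fluid bottle stands at the start (marks its place in the tray row). Square, open-topped, fixed on the tray; 64 mm outside, 58 mm inside, walls 3 mm, inner floor 4 mm and rim 22 mm above its origin (centre of underside); axes parallel to the tray's. The four cups look alike: told apart by what stands in them at the start.
- slot_carton: The grey plastic cup where the carton stands at the start (marks its place in the tray row). Square, open-topped, fixed on the tray; 64 mm outside, 58 mm inside, walls 3 mm, inner floor 4 mm and rim 22 mm above its origin (centre of underside); axes parallel to the tray's. The four cups look alike: told apart by what stands in them at the start.
- slot_drum: The grey plastic cup where the paper-clip drum stands at the start (marks its place in the tray row). Square, open-topped, fixed on the tray; 64 mm outside, 58 mm inside, walls 3 mm, inner floor 4 mm and rim 22 mm above its origin (centre of underside); axes parallel to the tray's. The four cups look alike: told apart by what stands in them at the start.
- tray: Dark grey delivery tray, on the robot's left or right: fixed flat plate 84 mm (x) by 310 mm (y) by 5 mm, carrying the row of four grey plastic cups at x = 0, y = +112.5, +37.5, -37.5, -112.5 mm. Origin: centre of its underside on the table; x points away from the robot, y to the robot's left (both within 12 degrees).
- display: White counter display, on the other side: fixed, 84 mm (x) by 310 mm (y); four empty square bays, 58 mm inside, walls 3 mm, centred at x = 0, y = +112.5, +37.5, -37.5, -112.5 mm; floors 9 mm, rims 27 mm above its origin; blank tags along the +x edge, 27 mm high. Origin: centre of underside on the table; x points away from the robot, y to its left (within 12 degrees).
There are look-alikes about, which are no part of the job. Leave any yellow look-alike of the bottle alone.

How it is judged:
At the end, for the whole second after the job is handed in: Each item stands in the display bay mirroring its start in the tray (cup at y to bay at -y): origin within 15 mm of the bay centre in the display's x and y, 5 to 13 mm above the display's origin, tilt under 0.12 rad, slower than 0.02 m/s and 0.2 rad/s (((y of slot_glue in the frame of tray between 0.0925 and 0.1325 m and y of glue in the frame of display between -0.1275 and -0.0975 m) or (y of slot_glue in the frame of tray between 0.0175 and 0.0575 m and y of glue in the frame of display between -0.0525 and -0.0225 m) or (y of slot_glue in the frame of tray between -0.0575 and -0.0175 m and y of glue in the frame of display between 0.0225 and 0.0525 m) or (y of slot_glue in the frame of tray between -0.1325 and -0.0925 m and y of glue in the frame of display between 0.0975 and 0.1275 m)) and x of glue in the frame of display between -0.015 and 0.015 m and z of glue in the frame of display between 0.005 and 0.013 m and angle between each of glue, bottle, carton, drum's own z axis and vertical below 0.12 rad and linear speed of each of glue, bottle, carton, drum below 0.02 m/s and angular speed of each of glue, bottle, carton, drum below 0.2 rad/s and ((y of slot_bottle in the frame of tray between 0.0925 and 0.1325 m and y of bottle in the frame of display between -0.1275 and -0.0975 m) or (y of slot_bottle in the frame of tray between 0.0175 and 0.0575 m and y of bottle in the frame of display between -0.0525 and -0.0225 m) or (y of slot_bottle in the frame of tray between -0.0575 and -0.0175 m and y of bottle in the frame of display between 0.0225 and 0.0525 m) or (y of slot_bottle in the frame of tray between -0.1325 and -0.0925 m and y of bottle in the frame of display between 0.0975 and 0.1275 m)) and x of bottle in the frame of display between -0.015 and 0.015 m and z of bottle in the frame of display between 0.005 and 0.013 m and ((y of slot_carton in the frame of tray between 0.0925 and 0.1325 m and y of carton in the frame of display between -0.1275 and -0.0975 m) or (y of slot_carton in the frame of tray between 0.0175 and 0.0575 m and y of carton in the frame of display between -0.0525 and -0.0225 m) or (y of slot_carton in the frame of tray between -0.0575 and -0.0175 m and y of carton in the frame of display between 0.0225 and 0.0525 m) or (y of slot_carton in the frame of tray between -0.1325 and -0.0925 m and y of carton in the frame of display between 0.0975 and 0.1275 m)) and x of carton in the frame of display between -0.015 and 0.015 m and z of carton in the frame of display between 0.005 and 0.013 m and ((y of slot_drum in the frame of tray between 0.0925 and 0.1325 m and y of drum in the frame of display between -0.1275 and -0.0975 m) or (y of slot_drum in the frame of tray between 0.0175 and 0.0575 m and y of drum in the frame of display between -0.0525 and -0.0225 m) or (y of slot_drum in the frame of tray between -0.0575 and -0.0175 m and y of drum in the frame of display between 0.0225 and 0.0525 m) or (y of slot_drum in the frame of tray between -0.1325 and -0.0925 m and y of drum in the frame of display between 0.0975 and 0.1275 m)) and x of drum in the frame of display between -0.015 and 0.015 m and z of drum in the frame of display between 0.005 and 0.013 m); the robot touches nothing.
It fails at once if an item is tipped over (more than 0.7 rad from upright) (angle between any of glue, bottle, carton, drum's own z axis and vertical above 0.7 rad).
It also fails if it takes over 115 s, if anything falls off the work surface, if the arm or the gripper's body presses on something with over 40 N, if the wrist force passes 120 N, or if a joint passes its speed limit or range.

### The arm

A 6-joint arm with a two-finger parallel gripper is mounted at the origin on the work surface. World frame = base frame: x ahead of the robot, y to its left, z up, the work surface at z = 0. Lengths are in m, angles in rad, forces in N, time in s.
With the tool pointing down it reaches from about 0.375 to 0.925 m from the base axis. Payload 5.7 kg.
Tool frame: the origin (TCP) lies at the very end of the fingers, on their centre line; the grasp point (between the pads) lies 19 mm behind it; z points along the fingers, x is the direction in which the jaws open and shut, and the axes are right-handed (so a half turn about z gives the same grasp; the last joint's range is limited). The gripper opens to 88 mm and grips with 3 to 60 N. Pads are 20 mm wide; open, the fingers measure 115 mm over their backs; the gripper's body (75 mm by 178 mm) begins 61 mm behind the grasp point.
Start: joints at [-1.39, 0.359, 1.51, -0, 1.272, -0.115], TCP at [0.175, -0.574, 0.223] pointing down, gripper open.
Joint ranges: [-2.97, 2.97], [-1.01, 2.36], [0.21, 2.38], [-0.96, 4.11], [0.2, 2.71], [-2.98, 2.98]. Speed limits (rad/s): [2.39, 2.39, 3.14, 3.14, 3.14, 3.14].

### API

Orientations are given as a rotation vector (axis times angle).
In Python, from workcell import bot gives the robot as it stands.
- The arm moves only by the tool arm_command, never from a script. Its argument "plan" is a list of rows, each a list of 2 entries, a list of its own where there are three numbers: the shift along the world's x, y, z in cm, then the turn, a rotation vector about the world's x, y, z in rad. A call has 1 to 12 rows; each row is the pose to reach, as a shift and turn from the pose commanded when the call began; what a row does not reach only later rows make up. A row lasts 1/12 s, in which the tool goes at most 41.7 mm and 7.16 degrees, less where a joint would pass 70% of its speed; a pose out of reach is approached as far as the arm can. A call with a gripper value outside its range is refused whole. "jaw" is the closure, from 0 (fully open) to 1 (shut), set as the call begins (left out, the last holds). The fingers move at their own pace and stop on an object; "squeeze" is the grip in N (left out, the last holds). Time passes only in rows, so rows that repeat a pose let the fingers close. It gives the time, the measured TCP pose, the force and the opening at its end, in the units of the state.
- bot.get_state(): the state, without advancing time (a new reading comes with each control period).
- bot.camera(name): name is "scene" or "top" or "wrist"; returns a dict with "color" (400x640x3 uint8, blue, green, red), "range_z" (400x640 float32, m along the optical axis (not along the pixel's ray), 0 where there is no reading), "camera_matrix" (3x3 intrinsics, pixels), "position" and "attitude" of the camera in the world. Camera axes: x right, y down, z forward; pixel columns grow to the right and rows downward; lengths in m; the calibration is good to about 2 mm. The wrist camera is an equidistant fisheye: a pixel r from the principal point sees the ray r / f radians off the axis. A picture is of the moment at which its call begins.
- bot.job_done(): hands the job in, once; it reports no verdict.
Trained networks look in the newest picture that a camera, given by its name, has taken for a name from the list of things; names that differ only in an ending like _2 or _b are one class to them, and where a whole thing is asked for, a point or a joint stands for the part that bears it (a point fixed in the world has none). Each returns a list of dicts, best first, with "score" (0 to 1); they miss things now and then, are a little off and sometimes report something else, mostly with a low value. They report only what shows in the picture. A call takes as long as a camera call. They do not tell look-alikes from the thing itself.
- bot.outline_of(camera, name): "pixels" (400x640 bool, what is visible of it) and "extent" ([left, top, right, bottom] as shares, 0 to 1, of the picture: columns of its width, rows of its height, round what is visible of it).
- bot.tip_of(camera, name): "at" ([column, row] as shares, 0 to 1, of the picture: columns of its width, rows of its height: a listed point, or the origin of a listed thing).
The state is a dict: "clock": time; "joint_positions": joint angles; "joint_velocities": joint speeds; "tau": joint torques, N m; "eef_pos": TCP position; "tcp_rot": TCP orientation; "wrist_force": force on the tool from outside, world axes, zero at the start; "wrist_torque": the same for the moment, N m; "finger_gap": finger opening in m.
Only numpy, scipy, OpenCV 4.12 (cv2) and the standard library are available. Lean on these libraries where they do the work, as an engineer would, in place of code of your own. Each camera call takes 0.05 s, during which the arm holds its last target.

## Working session

There is one attempt and no reset: what is moved stays moved. The work goes in short steps, Python scripts to look and compute and a tool call to move; the robot and the scene stay as the last step left them, time stands still between calls to the robot, and variables do not carry over. Pictures are saved under pics/ and viewed, and the job is handed in when it is done.

Besides the shell and the picture viewer there is one more tool, called after "Request:" as name(argument=value, ...) on one line, values as JSON. arm_command: Moves the arm, as the interface text tells. Its arguments: {"type":"object","properties":{"plan":{"type":"array","items":{"type":"array"}},"jaw":{"type":"number"},"squeeze":{"type":"number"}},"required":["plan"]}

```bash
mkdir -p pics; ls
python3 - <<'E'
from workcell import bot
import cv2
s=bot.get_state();print({k:s[k] for k in('clock','eef_pos','tcp_rot','finger_gap')})
for n in('scene','top'):
    c=bot.camera(n);cv2.imwrite(f'pics/{n}0.png',c['color']);print(n,c['camera_matrix'],c['position'],c['attitude'])
E
```

```text
pics
{'clock': 0.0, 'eef_pos': array([ 0.17475614, -0.57325376,  0.22181943]), 'tcp_rot': array([-2.52353905e+00,  1.86912578e+00,  2.10002898e-03]), 'finger_gap': 0.08770231026291943}
scene [[397.82078108   0.         318.59951224]
 [  0.         397.82078108 196.75996797]
 [  0.           0.           1.        ]] [0.86664178 0.46982982 0.8942852 ] [-0.92201091 -2.6496785   0.85740099]
top [[516.1886539    0.         329.01703785]
 [  0.         516.1886539  195.14917549]
 [  0.           0.           1.        ]] [0.38735957 0.0029546  1.40635152] [-2.19274531  2.1547072  -0.07984298]
```

View pics/scene0.png

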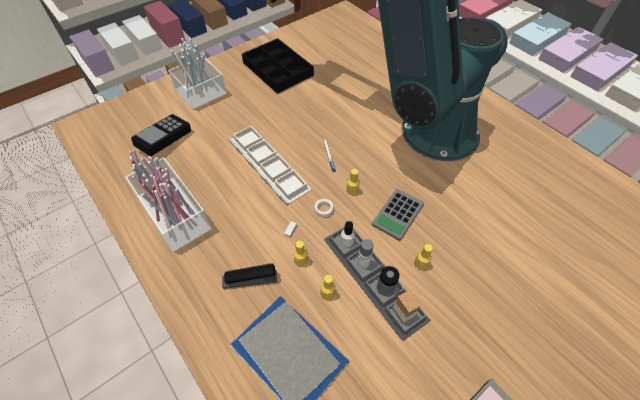

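View pics/top0.png

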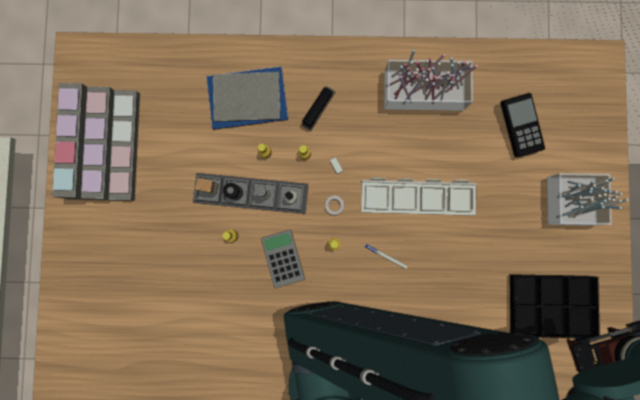

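The top view shows the tray row from the left: carton (205,186), drum (234,190), glue (262,191), bottle (290,194). The display is at (418,197). The yellow look-alikes are at (263,150), (303,152), (230,236) and (334,244), and I'll leave those alone. Next I measure.

```bash
cat > h.py <<'E'
from workcell import bot
import cv2, numpy as np
from scipy.spatial.transform import Rotation as R
def pts(c):
    K=c['camera_matrix'];z=c['range_z'];v,u=np.mgrid[:400,:640]
    P=np.stack([(u-K[0,2])/K[0,0]*z,(v-K[1,2])/K[1,1]*z,z],-1)
    W=P@R.from_rotvec(c['attitude']).as_matrix().T+c['position']
    W[z<=0]=np.nan
    return W
E
python3 - <<'E'
from h import *
for cam in('top','scene'):
    c=bot.camera(cam);W=pts(c)
    big=cv2.resize(c['color'][150:270,170:490] if cam=='top' else c['color'][110:350,220:540],None,fx=2.5,fy=2.5,interpolation=2)
    cv2.imwrite(f'pics/{cam}crop.png',big)
    for n in('tray','display','glue','bottle','carton','drum'):
        o=bot.outline_of(cam,n); t=bot.tip_of(cam,n)
        for d in o[:3]:
            m=d['pixels']; p=W[m]; p=p[~np.isnan(p[:,0])]
            zt=np.percentile(p[:,2],95); top=p[p[:,2]>zt-.008]
            r=cv2.minAreaRect((p[:,:2]*1000).astype(np.float32))
            print(cam,n,round(d['score'],2),'px',np.argwhere(m).mean(0)[::-1].round(),'zmax',zt.round(3),'topmean',top.mean(0).round(4),'mid',((p.max(0)+p.min(0))/2).round(4),'rect',np.round(r[0],1),np.round(r[1],1),round(r[2],1))
        print('  tip',[(np.round(np.array(d['at'])*[640,400],1).tolist(),round(d['score'],2)) for d in t[:4]])
E
```

```text
top tray 0.64 px [255. 195.] zmax 0.01 topmean [0.5029 0.2201 0.0062] mid [0.5074 0.231  0.0134] rect [506.5 233.2] [312.   84.5] 85.2
  tip [([248.3, 195.8], 0.98)]
  tip [([419.5, 200.1], 0.7)]
top glue 0.57 px [263. 193.] zmax 0.108 topmean [0.5029 0.1901 0.1053] mid [0.5024 0.1919 0.0628] rect [502.7 189.6] [26.1 29.1] 63.9
top glue 0.29 px [238. 191.] zmax 0.083 topmean [0.5152 0.2705 0.085 ] mid [0.5116 0.2688 0.0461] rect [511.9 268.6] [67.2 70.4] 86.5
  tip [([264.8, 195.0], 0.65), ([209.6, 188.7], 0.5)]
top bottle 0.73 px [305. 153.] zmax 0.087 topmean [0.6167 0.0865 0.0847] mid [0.6212 0.0875 0.044 ] rect [621.1  87.5] [36.4 42.3] 89.1
top bottle 0.73 px [264. 151.] zmax 0.087 topmean [0.6189 0.1943 0.0843] mid [0.6231 0.1985 0.0421] rect [622.  197.9] [41.  39.6] 16.1
top bottle 0.7 px [334. 244.] zmax 0.087 topmean [0.3721 0.0015 0.0839] mid [0.3711 0.0025 0.0458] rect [371.    2.6] [35.1 32.2] 1.1
  tip [([305.7, 157.0], 0.74), ([292.3, 197.7], 0.71), ([332.9, 243.0], 0.65), ([261.6, 151.2], 0.44)]
  tip []
top drum 0.84 px [233. 191.] zmax 0.089 topmean [0.5061 0.2705 0
[... 897 characters left out ...]
le 0.73 px [347. 235.] zmax 0.093 topmean [0.4965 0.1243 0.0915] mid [0.4976 0.1243 0.0511] rect [498.5 126. ] [27.9 33.6] 41.4
scene bottle 0.66 px [300. 254.] zmax 0.084 topmean [0.6169 0.0913 0.0828] mid [0.6189 0.0924 0.0453] rect [618.9  93.4] [25.9 31.2] 40.9
  tip [([423.6, 267.1], 0.83), ([352.6, 188.7], 0.69), ([327.8, 292.0], 0.67), ([346.1, 242.1], 0.56)]
  tip [([405.2, 312.9], 0.7)]
scene drum 0.75 px [387. 280.] zmax 0.087 topmean [0.5072 0.2745 0.0844] mid [0.4865 0.2635 0.0432] rect [485.1 264.1] [89.  41.1] 25.6
scene drum 0.7 px [382. 290.] zmax 0.028 topmean [0.5187 0.2786 0.0258] mid [0.5045 0.2698 0.0396] rect [503.1 269.1] [72.  77.1] 86.3
  tip [([404.0, 313.8], 0.27)]
```

View pics/topcrop.png

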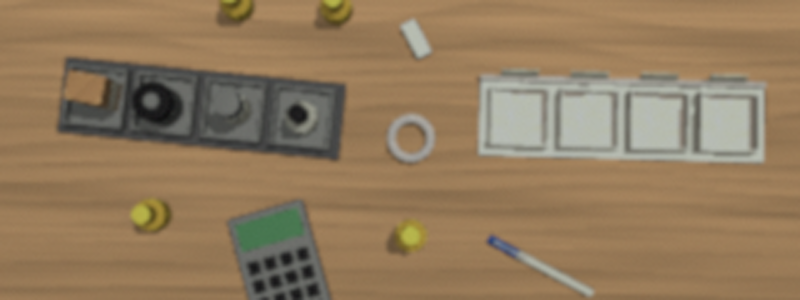

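View pics/scenecrop.png

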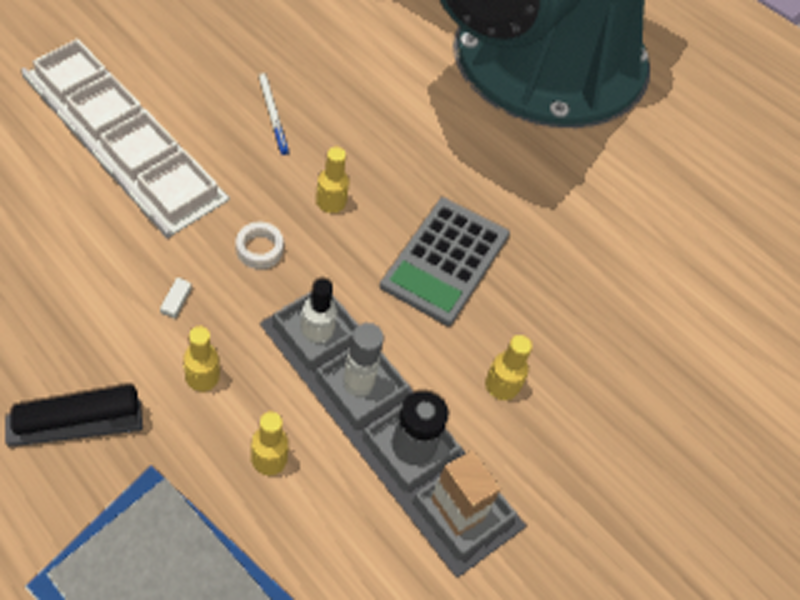

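Run:
```python
from h import *
c=bot.camera('top');W=pts(c)
def reg(W,x0,x1,y0,y1,z0,z1):
    m=(W[...,0]>x0)&(W[...,0]<x1)&(W[...,1]>y0)&(W[...,1]<y1)&(W[...,2]>z0)&(W[...,2]<z1)
    return W[m]
tp=W
print('table z tray',np.nanmedian(reg(W,.4,.46,.1,.4,-.02,.004)[:,2]),'disp',np.nanmedian(reg(W,.4,.44,-.36,-.1,-.02,.02)[:,2]))
for nm,b in(('tray',(.42,.58,.05,.42)),('disp',(.42,.58,-.42,-.04))):
  for cam in('top','scene'):
    W=pts(bot.camera(cam))
    p=reg(W,*b,.018,.032); q=cv2.minAreaRect((p[:,:2]*1000).astype(np.float32)); print(nm,cam,len(p),'rims',q, np.median(p[:,2]))
    p=reg(W,*b,.004,.032); q=cv2.minAreaRect((p[:,:2]*1000).astype(np.float32)); print(nm,cam,len(p),'all',q)
for cam in('top','scene'):
  W=pts(bot.camera(cam))
  for n,b in dict(glue=(.46,.55,.16,.22,.095,.115),bottle=(.46,.55,.08,.155,.083,.102),drum=(.46,.56,.23,.31,.075,.095),carton=(.46,.58,.31,.39,.076,.096)).items():
    p=reg(W,*b); r=cv2.minAreaRect((p[:,:2]*1000).astype(np.float32)); print(cam,n,len(p),p.mean(0).round(4),'circ',cv2.minEnclosingCircle((p[:,:2]*1000).astype(np.float32)),r)
```

```text
table z tray -0.00015893273968681232 disp -7.913129457537416e-05
tray top 537 rims ((506.65716552734375, 232.41049194335938), (289.8512878417969, 64.796875), 85.4312744140625) 0.026079449563551682
tray top 2725 all ((499.945556640625, 234.93545532226562), (369.532958984375, 159.74957275390625), 89.91352081298828)
tray scene 889 rims ((505.7667541503906, 234.322021484375), (289.8230285644531, 66.00817108154297), 85.21764373779297) 0.02556160251886841
tray scene 2630 all ((503.67071533203125, 228.82260131835938), (141.15927124023438, 350.529541015625), 3.295788526535034)
disp top 696 rims ((510.0342102050781, -226.0925750732422), (290.5349426269531, 83.42018127441406), 89.36917114257812) 0.02555214072699752
disp top 3740 all ((500.03717041015625, -230.07501220703125), (378.89593505859375, 159.60833740234375), 89.98836517333984)
disp scene 708 rims ((508.4385986328125, -223.63844299316406), (294.01275634765625, 84.38072204589844), 89.4604721069336) 0.024272224122672714
disp scene 2337 all ((509.7567443847656, -236.4466552734375), (142.5554962158203, 342.31903076171875), 4.09194278717041
[... 933 characters left out ...]
92285156, 193.68475341796875), (27.283212661743164, 25.165531158447266), 46.15986633300781)
scene bottle 61 [0.4967 0.124  0.0912] circ ((495.2260437011719, 123.8508071899414), 10.036277770996094) ((495.95440673828125, 123.39810943603516), (18.1159725189209, 17.257080078125), 54.90555953979492)
scene drum 278 [0.5078 0.2747 0.084 ] circ ((506.1031799316406, 273.089111328125), 21.761953353881836) ((505.92486572265625, 274.3813781738281), (40.39076614379883, 40.1103630065918), 6.107321262359619)
scene carton 304 [0.52   0.3434 0.086 ] circ ((519.1199340820312, 342.9526062011719), 24.09316635131836) ((518.4521484375, 342.9106140136719), (40.43427276611328, 30.98018455505371), 80.63401794433594)
```

Candidates for each item (top picture):
- **Bottle:** the white body with black cap at (290,194). The yellow ones are at (263,150), (303,152), (230,236) and (334,244).
- **Glue:** the grey cap at (262,191), with nothing like it nearby.
- **Drum:** (234,190).
- **Carton:** (205,186).

The crops confirm the choices: the bottle is the only white one and stands in the right end cup. Next I refine the bay positions.

Run:
```python
from h import *
from scipy.optimize import minimize
def grid(W,c0,z):
    from scipy.optimize import differential_evolution
    m=(abs(W[...,0]-c0[0])<.09)&(abs(W[...,1]-c0[1])<.2)
    p=W[m]
    hi=p[(p[:,2]>.019)&(p[:,2]<.032)]; 
    lo=p[(p[:,2]>.003)&(p[:,2]<.0125)]
    def f(a):
        def loc(q):
            d=q[:,:2]-[a[0],a[1]];cs,sn=np.cos(a[2]),np.sin(a[2])
            x=d@[cs,sn];y=d@[-sn,cs];return x,y
        x,y=loc(hi)
        e=np.min(abs(y[:,None]-np.array([-.1125,-.0375,.0375,.1125])),1)
        inside=(abs(x)<.027)&(e<.027); out=(abs(y)>.147)
        return inside.sum()+out.sum()+0
    def g(a): # rim pts: chamfer to wall centrelines at +-30.5
        d=hi[:,:2]-[a[0],a[1]];cs,sn=np.cos(a[2]),np.sin(a[2])
        x=d@[cs,sn];y=d@[-sn,cs]
        e=np.min(abs(y[:,None]-np.array([-.1125,-.0375,.0375,.1125])),1)
        s=np.maximum(abs(x),e)-.0305
        return np.minimum(abs(s),.008).sum()
    r=differential_evolution(g,[(c0[0]-.025,c0[0]+.025),(c0[1]-.03,c0[1]+.03),(-.2,.2)],seed=0)
    return r.x.round(4),len(hi),round(r.fun/len(hi),4)
for nm,c0 in(('tray',(.506,.233)),('disp',(.505,-.225))):
  for cam in('top','scene'): print(nm,cam,grid(pts(bot.camera(cam)),c0,0))
c=bot.camera('top');im=c['color']
for (l,t,w,h,s,n) in((350,170,140,55,5,'disp'),):
    cv2.imwrite('pics/dispzoom.png',cv2.resize(im[t:t+h,l:l+w],None,fx=s,fy=s,interpolation=2))
```

```text
tray top (array([ 0.5062,  0.2318, -0.0798]), 533, np.float64(0.0016))
tray scene (array([ 0.5065,  0.2351, -0.0808]), 825, np.float64(0.0023))
disp top (array([ 0.5004, -0.2248, -0.0083]), 657, np.float64(0.0022))
disp scene (array([ 0.5003, -0.2224, -0.0109]), 656, np.float64(0.0015))
```

View pics/dispzoom.png

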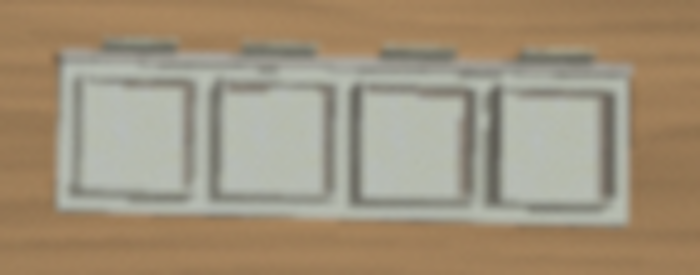

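Request:
arm_command(plan=[[[32.5,27,0],[0,0,1.195]],[[32.5,27,0],[0,0,1.195]],[[32.5,27,0],[0,0,1.195]],[[32.5,27,0],[0,0,1.195]],[[32.5,27,0],[0,0,1.195]],[[32.5,27,0],[0,0,1.195]],[[32.5,27,0],[0,0,1.195]],[[32.5,27,0],[0,0,1.195]],[[32.5,27,0],[0,0,1.195]],[[32.5,27,0],[0,0,1.195]],[[32.5,27,0],[0,0,1.195]],[[32.5,27,0],[0,0,1.195]]], jaw=0, squeeze=15)

```text
clock: 3.0
eef_pos: [0.5017, -0.3021, 0.2226]
tcp_rot: [-3.139, 0.12, -0.0]
wrist_force: [-0.0, -0.1, 0.1]
finger_gap: 0.0879
```

Request:
arm_command(plan=[[[-0.6,42.4,0],[0,0,0]],[[-0.6,42.4,0],[0,0,0]],[[-0.6,42.4,0],[0,0,0]],[[-0.6,42.4,0],[0,0,0]],[[-0.6,42.4,0],[0,0,0]],[[-0.6,42.4,0],[0,0,0]],[[-0.6,42.4,0],[0,0,0]],[[-0.6,42.4,0],[0,0,0]],[[-0.6,42.4,0],[0,0,0]],[[-0.6,42.4,0],[0,0,0]],[[-0.6,42.4,0],[0,0,0]],[[-0.6,42.4,0],[0,0,0]]])

```text
clock: 4.0
eef_pos: [0.4936, 0.1209, 0.2227]
tcp_rot: [3.139, -0.122, -0.0]
wrist_force: [-0.6, -0.9, -0.6]
finger_gap: 0.0871
```

Run:
```python
from h import *
s=bot.get_state();print(s['eef_pos'],s['tcp_rot'])
c=bot.camera('wrist');cv2.imwrite('pics/w1.png',c['color'])
K=c['camera_matrix'];T=R.from_rotvec(c['attitude']).as_matrix()
z=c['range_z'];v,u=np.mgrid[:400,:640];a=(u-K[0,2]);b=(v-K[1,2]);r=np.hypot(a,b);th=r/K[0,0]
t=np.tan(np.minimum(th,1.4))/np.maximum(r,1e-6)
W=np.stack([a*t*z,b*t*z,z],-1)@T.T+c['position'];W[(z<=0)|(th>1.2)]=np.nan
def reg(x0,x1,y0,y1,z0,z1):
    m=(W[...,0]>x0)&(W[...,0]<x1)&(W[...,1]>y0)&(W[...,1]<y1)&(W[...,2]>z0)&(W[...,2]<z1);return W[m]
for n,b in dict(glue=(.46,.55,.16,.23,.095,.115),bottle=(.46,.55,.08,.155,.083,.102),drum=(.46,.56,.23,.31,.075,.095)).items():
    p=reg(*b)
    if len(p):print(n,len(p),p.mean(0).round(4),(p.min(0)+p.max(0))/2,cv2.minEnclosingCircle((p[:,:2]*1000).astype(np.float32)))
```

```text
[0.49355081 0.12087961 0.22265264] [ 3.13892878e+00 -1.22493559e-01 -1.29152041e-04]
glue 751 [0.5022 0.1923 0.1048] [0.50225449 0.19248505 0.10454558] ((502.0940856933594, 192.54481506347656), 14.441950798034668)
bottle 336 [0.4941 0.1226 0.0924] [0.49420574 0.1220325  0.08910888] ((493.980712890625, 122.01850891113281), 10.247697830200195)
drum 1429 [0.5044 0.2711 0.0848] [0.50454762 0.27175685 0.08143326] ((504.3701171875, 271.9556579589844), 21.18899917602539)
```

View pics/w1.png

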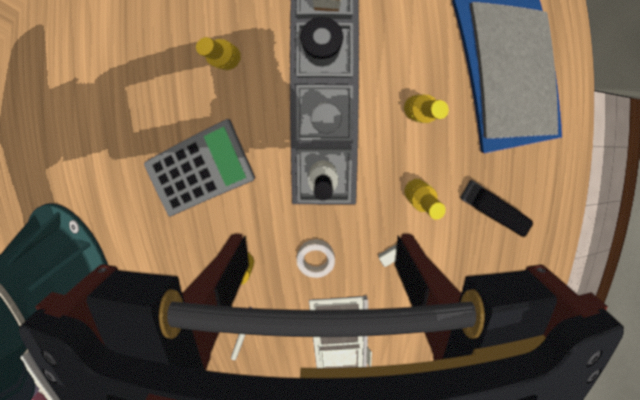

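The wrist picture shows the bottle at (323,183), glue at (325,115) and drum at (321,38). Their positions agree with the other cameras to about 2 mm.

Request:
arm_command(plan=[[[0.1,0.1,-3],[0,0,0]],[[0.1,0.1,-6],[0,0,0]],[[0.1,0.1,-9],[0,0,0]],[[0.1,0.1,-12],[0,0,0]],[[0.1,0.1,-14],[0,0,0]],[[0.1,0.1,-15.5],[0,0,0]],[[0.1,0.1,-16],[0,0,0]],[[0.1,0.1,-16],[0,0,0]]])

```text
clock: 4.72
eef_pos: [0.4941, 0.1187, 0.0615]
tcp_rot: [3.138, -0.13, -0.005]
wrist_force: [0.1, 0.3, 0.8]
finger_gap: 0.0882
```

Request:
arm_command(plan=[[[0,0,0],[0,0,0]],[[0,0,0],[0,0,0]],[[0,0,0],[0,0,0]],[[0,0,0],[0,0,0]],[[0,0,0],[0,0,0]],[[0,0,0],[0,0,0]],[[0,0,0],[0,0,0]],[[0,0,0],[0,0,0]],[[0,0,0],[0,0,0]],[[0,0,0],[0,0,0]]], jaw=1)

```text
clock: 5.55
eef_pos: [0.4948, 0.1212, 0.0626]
tcp_rot: [-3.139, 0.125, 0.0]
wrist_force: [-0.1, 1.3, 0.1]
finger_gap: 0.0243
```

Request:
arm_command(plan=[[[0,0,0],[0,0,0]],[[0,0,0],[0,0,0]],[[0,0,0],[0,0,0]],[[0,0,0],[0,0,0]]])

```text
clock: 5.88
eef_pos: [0.4948, 0.1211, 0.0625]
tcp_rot: [3.139, -0.126, -0.001]
wrist_force: [-0.0, -0.4, 0.4]
finger_gap: 0.0198
```

Request:
arm_command(plan=[[[0,0,0.5],[0,0,0]],[[0,0,1.5],[0,0,0]],[[0,0,3],[0,0,0]],[[0,0,5],[0,0,0]],[[0,0,7],[0,0,0]],[[0,0,9],[0,0,0]],[[0,0,10.5],[0,0,0]],[[0,0,11],[0,0,0]],[[0,0,11],[0,0,0]]])

```text
clock: 6.63
eef_pos: [0.4961, 0.1212, 0.1746]
tcp_rot: [-3.139, 0.126, -0.006]
wrist_force: [0.1, 0.3, -0.3]
finger_gap: 0.02
```

Request:
arm_command(plan=[[[0,-1,0],[0,0,0]],[[0.1,-3,0],[0,0,0.01]],[[0.2,-6,0],[0,0,0.02]],[[0.3,-9,0],[0,0,0.03]],[[0.4,-12,0],[0,0,0.04]],[[0.5,-15,0],[0,0,0.05]],[[0.6,-18,0],[0,0,0.06]],[[0.6,-20.5,0],[0,0,0.07]],[[0.6,-22.3,0],[0,0,0.07]],[[0.6,-23.2,0],[0,0,0.07]],[[0.6,-23.2,0],[0,0,0.07]],[[0.6,-23.2,0],[0,0,0.07]]])

```text
clock: 7.63
eef_pos: [0.5001, -0.1107, 0.1718]
tcp_rot: [-3.14, 0.018, 0.003]
wrist_force: [-0.2, -0.2, -0.3]
finger_gap: 0.0198
```

Run:
```python
from h import *
s=bot.get_state();print(s['eef_pos'],s['tcp_rot'],s['finger_gap'])
for n in('wrist','scene'):
  c=bot.camera(n);cv2.imwrite(f'pics/{n}2.png',c['color'])
```

```text
[ 0.50009056 -0.1107352   0.1717996 ] [-3.14046261e+00  1.77985604e-02  2.81336038e-03] 0.01981663164338752
```

View pics/wrist2.png

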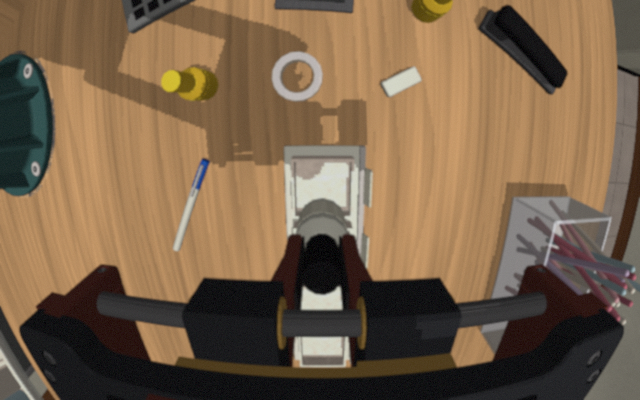

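View pics/scene2.png

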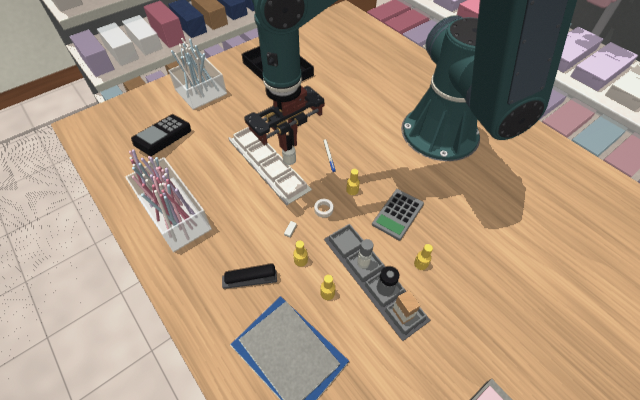

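The bottle hangs upright from the gripper over the left end bay: (323,265) in the wrist picture, (288,155) in the scene. Lowering it.

Request:
arm_command(plan=[[[0.1,0,-1.5],[0,0,0]],[[0.1,0,-3.5],[0,0,0]],[[0.1,0,-5.5],[0,0,0]],[[0.1,0,-7.5],[0,0,0]],[[0.1,0,-9],[0,0,0]],[[0.1,0,-10],[0,0,0]],[[0.1,0,-10.6],[0,0,0]],[[0.1,0,-10.9],[0,0,0]],[[0.1,0,-10.9],[0,0,0]],[[0.1,0,-10.9],[0,0,0]]])

```text
clock: 8.57
eef_pos: [0.5024, -0.1109, 0.0642]
tcp_rot: [3.141, -0.015, 0.001]
wrist_force: [-0.5, 0.1, -1.6]
finger_gap: 0.0198
```

Request:
arm_command(plan=[[[0,0,0],[0,0,0]],[[0,0,0],[0,0,0]],[[0,0,0],[0,0,0]],[[0,0,0],[0,0,0]],[[0,0,0],[0,0,0]],[[0,0,0],[0,0,0]],[[0,0,0],[0,0,0]]], jaw=0)

```text
clock: 9.15
eef_pos: [0.5019, -0.1109, 0.0637]
tcp_rot: [3.142, -0.016, 0.0]
wrist_force: [-0.1, -1.2, -0.7]
finger_gap: 0.0624
```

Request:
arm_command(plan=[[[0,0,2],[0,0,0]],[[0,0,5],[0,0,0]],[[0,0,9],[0,0,0]],[[0,0,13],[0,0,0]],[[0,0,15.5],[0,0,0]],[[0,0,16],[0,0,0]],[[0,0,16],[0,0,0]],[[0,0,16],[0,0,0]]])

```text
clock: 9.82
eef_pos: [0.5013, -0.1107, 0.2229]
tcp_rot: [-3.141, 0.016, 0.001]
wrist_force: [-0.6, -0.8, -0.6]
finger_gap: 0.0879
```

```bash
cat >> h.py <<'E'
def wpts(c):
    K=c['camera_matrix'];T=R.from_rotvec(c['attitude']).as_matrix()
    z=c['range_z'];v,u=np.mgrid[:400,:640];a=(u-K[0,2]);b=(v-K[1,2]);r=np.hypot(a,b);th=r/K[0,0]
    t=np.tan(np.minimum(th,1.4))/np.maximum(r,1e-6)
    W=np.stack([a*t*z,b*t*z,z],-1)@T.T+c['position'];W[(z<=0)|(th>1.2)]=np.nan
    return W
def grid(W,c0):
    from scipy.optimize import differential_evolution
    m=(abs(W[...,0]-c0[0])<.045)&(abs(W[...,1]-c0[1])<.2);p=W[m]
    hi=p[(p[:,2]>.019)&(p[:,2]<.032)]
    def g(a):
        d=hi[:,:2]-[a[0],a[1]];cs,sn=np.cos(a[2]),np.sin(a[2])
        x=d@[cs,sn];y=d@[-sn,cs]
        e=np.min(abs(y[:,None]-np.array([-.1125,-.0375,.0375,.1125])),1)
        return np.minimum(abs(np.maximum(abs(x),e)-.0305),.008).sum()
    r=differential_evolution(g,[(c0[0]-.02,c0[0]+.02),(c0[1]-.02,c0[1]+.02),(-.2,.2)],seed=0)
    return r.x.round(4),len(hi),round(r.fun/len(hi),4)
def reg(W,x0,x1,y0,y1,z0,z1):
    m=(W[...,0]>x0)&(W[...,0]<x1)&(W[...,1]>y0)&(W[...,1]<y1)&(W[...,2]>z0)&(W[...,2]<z1);return W[m]
def item(W,*b):
    p=reg(W,*b)
    if len(p)<8: return len(p)
    f=(p[:,:2]*1000).astype(np.float32)
    return len(p),np.round(cv2.minEnclosingCircle(f)[0],1),[np.round(t,1) for t in cv2.minAreaRect(f)],p[:,2].max().round(4)
E
python3 - <<'E'
from h import *
for n in('top','scene','wrist'):
  c=bot.camera(n);cv2.imwrite(f'pics/{n}3.png',c['color']);W=(wpts if n=='wrist' else pts)(c)
  print(n,'disp',grid(W,(.5,-.224)),'bottle',item(W,.46,.54,-.15,-.07,.083,.102))
  if n!='wrist':print(' tray',grid(W,(.506,.233)))
E
```

```text
top disp (array([ 0.5   , -0.2247, -0.0047]), 232, np.float64(0.0013)) bottle 0
 tray (array([ 0.5062,  0.2318, -0.0811]), 508, np.float64(0.0014))
scene disp (array([ 0.5004, -0.2223, -0.0098]), 605, np.float64(0.0016)) bottle (51, array([ 504.4, -109.8]), [array([ 503.5, -108.8]), array([21.7, 18.7]), np.float64(53.7)], np.float64(0.0962))
 tray (array([ 0.5065,  0.2352, -0.0811]), 829, np.float64(0.002))
wrist disp (array([ 0.4988, -0.2234, -0.0097]), 2270, np.float64(0.001)) bottle (347, array([ 501.7, -110.8]), [array([ 501.3, -110.4]), array([18.8, 19.2]), np.float64(0.8)], np.float64(0.0945))
```

View pics/wrist3.png

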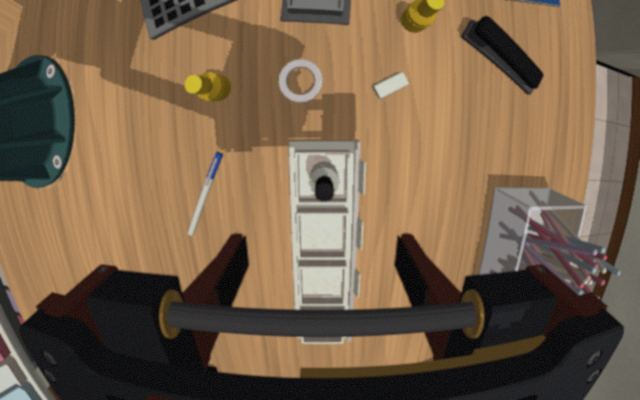

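The bottle stands in the left end bay, at (323,182) in the wrist picture, about 2 mm off centre. Next is the glue.

Request:
arm_command(plan=[[[0,3,0],[0,0,-0.03]],[[0,7,0],[0,0,-0.07]],[[0,11,0],[0,0,-0.07]],[[0,15,0],[0,0,-0.07]],[[0,19,0],[0,0,-0.07]],[[0,23,0],[0,0,-0.07]],[[0,26.5,0],[0,0,-0.07]],[[0,29,0],[0,0,-0.07]],[[0,30.3,0],[0,0,-0.07]],[[0,30.3,0],[0,0,-0.07]],[[0,30.3,0],[0,0,-0.07]],[[0,30.3,0],[0,0,-0.07]]])

```text
clock: 10.97
eef_pos: [0.5016, 0.1907, 0.223]
tcp_rot: [3.138, -0.126, -0.002]
wrist_force: [0.0, -0.3, -0.1]
finger_gap: 0.0881
```

Run:
```python
from h import *
print(bot.get_state()['eef_pos'])
c=bot.camera('wrist');cv2.imwrite('pics/w4.png',c['color']);W=wpts(c)
print('glue',item(W,.46,.55,.16,.23,.095,.115),'drum',item(W,.46,.56,.23,.31,.075,.095),'carton',item(W,.46,.58,.31,.39,.076,.096))
```

```text
[0.50161353 0.19072611 0.22295593]
glue (717, array([502.1, 192.7]), [array([501.9, 192.8]), array([28.1, 28. ]), np.float64(33.4)], np.float64(0.1066)) drum (1428, array([504.2, 272.5]), [array([504.2, 272.9]), array([40.1, 41.3]), np.float64(85.6)], np.float64(0.0877)) carton (1299, array([516.8, 340.8]), [array([516.9, 340.9]), array([40.2, 30.5]), np.float64(79.3)], np.float64(0.0899))
```

Request:
arm_command(plan=[[[0,0.1,-3],[0,0,0]],[[0,0.1,-6],[0,0,0]],[[0,0.1,-9],[0,0,0]],[[0,0.1,-12],[0,0,0]],[[0,0.1,-14],[0,0,0]],[[0,0.1,-15.3],[0,0,0]],[[0,0.1,-15.7],[0,0,0]],[[0,0.1,-15.7],[0,0,0]]])

```text
clock: 11.68
eef_pos: [0.5013, 0.1916, 0.0657]
tcp_rot: [3.138, -0.128, -0.004]
wrist_force: [0.0, -0.0, 0.5]
finger_gap: 0.088
```

Request:
arm_command(plan=[[[0,0,0],[0,0,0]],[[0,0,0],[0,0,0]],[[0,0,0],[0,0,0]],[[0,0,0],[0,0,0]],[[0,0,0],[0,0,0]],[[0,0,0],[0,0,0]],[[0,0,0],[0,0,0]],[[0,0,0],[0,0,0]],[[0,0,0],[0,0,0]],[[0,0,0],[0,0,0]],[[0,0,0],[0,0,0]],[[0,0,0],[0,0,0]]], jaw=1)

```text
clock: 12.68
eef_pos: [0.5018, 0.1931, 0.0666]
tcp_rot: [3.139, -0.126, -0.0]
wrist_force: [-0.7, -0.2, -1.1]
finger_gap: 0.0286
```

Request:
arm_command(plan=[[[0,0,0.5],[0,0,0]],[[0,0,1.5],[0,0,0]],[[0,0,3],[0,0,0]],[[0,0,5],[0,0,0]],[[0,0,7],[0,0,0]],[[0,0,9],[0,0,0]],[[0,0,10.5],[0,0,0]],[[0,0,11],[0,0,0]],[[0,0,11],[0,0,0]]])

```text
clock: 13.43
eef_pos: [0.503, 0.1934, 0.1786]
tcp_rot: [-3.138, 0.126, -0.006]
wrist_force: [-0.2, 0.1, -0.9]
finger_gap: 0.0281
```

Request:
arm_command(plan=[[[0,-1,0.5],[0,0,0]],[[0,-3.5,1],[0,0,0.01]],[[0,-7,1],[0,0,0.02]],[[0,-10.5,1],[0,0,0.03]],[[0,-14,1],[0,0,0.04]],[[-0.1,-17.5,1],[0,0,0.05]],[[-0.1,-21,1],[0,0,0.06]],[[-0.2,-24.5,1],[0,0,0.07]],[[-0.2,-28,1],[0,0,0.07]],[[-0.2,-31.5,1],[0,0,0.07]],[[-0.2,-34.5,1],[0,0,0.07]],[[-0.2,-36.5,1],[0,0,0.07]]])

```text
clock: 14.43
eef_pos: [0.4986, -0.1751, 0.1856]
tcp_rot: [3.141, -0.018, -0.003]
wrist_force: [0.9, 0.3, 0.3]
finger_gap: 0.028
```

Request:
arm_command(plan=[[[0,-1.2,0],[0,0,0]],[[0,-1.4,0],[0,0,0]],[[0,-1.4,0],[0,0,0]],[[0,-1.4,0],[0,0,0]]])

```text
clock: 14.77
eef_pos: [0.4993, -0.1847, 0.1861]
tcp_rot: [-3.14, 0.015, 0.002]
wrist_force: [0.0, 0.1, -0.2]
finger_gap: 0.0281
```

Run:
```python
from h import *
s=bot.get_state();print(s['eef_pos'],s['tcp_rot'],s['finger_gap'])
cv2.imwrite('pics/w5.png',np.hstack([bot.camera('wrist')['color'][100:,150:500],bot.camera('scene')['color'][60:360,200:450]]))
```

```text
[ 0.49928399 -0.18474213  0.18612744] [-3.14028787e+00  1.52823282e-02  2.15122760e-03] 0.028115891593701325
```

View pics/w5.png

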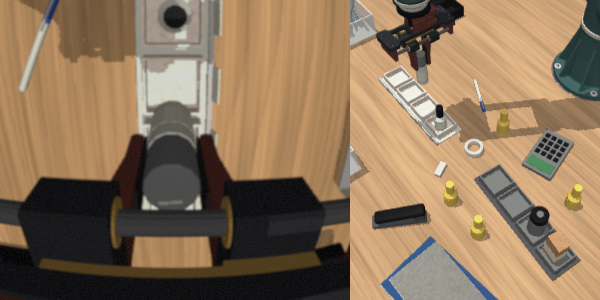

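The glue hangs upright at (172,170) in the left half, over the second bay. Lowering it 11.9 cm.

Request:
arm_command(plan=[[[0,0,-1.5],[0,0,0]],[[0,0,-3.5],[0,0,0]],[[0,0,-5.5],[0,0,0]],[[0,0,-7.5],[0,0,0]],[[0,0,-9.5],[0,0,0]],[[0,0,-10.8],[0,0,0]],[[0,0,-11.6],[0,0,0]],[[0,0,-11.9],[0,0,0]],[[0,0,-11.9],[0,0,0]],[[0,0,-11.9],[0,0,0]]])

```text
clock: 15.7
eef_pos: [0.5005, -0.1858, 0.0682]
tcp_rot: [3.141, -0.015, 0.001]
wrist_force: [0.2, 0.2, -0.3]
finger_gap: 0.0281
```

Request:
arm_command(plan=[[[0,0,0],[0,0,0]],[[0,0,0],[0,0,0]],[[0,0,0],[0,0,0]],[[0,0,0],[0,0,0]],[[0,0,0],[0,0,0]],[[0,0,0],[0,0,0]],[[0,0,0],[0,0,0]]], jaw=0)

```text
clock: 16.28
eef_pos: [0.4999, -0.186, 0.0677]
tcp_rot: [3.142, -0.016, 0.0]
wrist_force: [0.4, 0.5, 0.0]
finger_gap: 0.0718
```

Request:
arm_command(plan=[[[0,0,2],[0,0,0]],[[0,0,5],[0,0,0]],[[0,0,9],[0,0,0]],[[0,0,13],[0,0,0]],[[0,0,15.5],[0,0,0]],[[0,0,16],[0,0,0]],[[0,0,16],[0,0,0]],[[0,0,16],[0,0,0]]])

```text
clock: 16.95
eef_pos: [0.4994, -0.1857, 0.2269]
tcp_rot: [-3.141, 0.016, 0.001]
wrist_force: [0.4, -0.1, -0.1]
finger_gap: 0.0875
```

Run:
```python
from h import *
s=bot.get_state();print(s['eef_pos'],s['tcp_rot'],s['finger_gap'])
for n in('scene','wrist'):
  c=bot.camera(n);W=(wpts if n=='wrist' else pts)(c)
  print(n,'disp',grid(W,(.5,-.224)),'bottle',item(W,.46,.54,-.15,-.07,.083,.102),'glue',item(W,.46,.54,-.22,-.15,.095,.115))
```

```text
[ 0.49936617 -0.18567287  0.2269096 ] [-3.14118188e+00  1.58285739e-02  1.27793837e-03] 0.08748012457883766
scene disp (array([ 0.5004, -0.2223, -0.009 ]), 590, np.float64(0.002)) bottle (48, array([ 502.6, -109.8]), [array([ 502.8, -108.5]), array([18.1, 18.6]), np.float64(89.5)], np.float64(0.0946)) glue (82, array([ 500.9, -184.5]), [array([ 500.9, -184.7]), array([28.6, 25. ]), np.float64(53.1)], np.float64(0.1078))
wrist disp (array([ 0.4987, -0.2238, -0.0078]), 2658, np.float64(0.0011)) bottle (330, array([ 501.7, -111.1]), [array([ 501.7, -110.6]), array([18.9, 18.2]), np.float64(0.1)], np.float64(0.0949)) glue (693, array([ 499.5, -186.3]), [array([ 500. , -186.1]), array([27.1, 27. ]), np.float64(89.6)], np.float64(0.1069))
```

Request:
arm_command(plan=[[[0.4,3,0],[0,0,-0.03]],[[0.4,7,0],[0,0,-0.07]],[[0.4,11,0],[0,0,-0.07]],[[0.4,15,0],[0,0,-0.07]],[[0.4,19,0],[0,0,-0.07]],[[0.4,23,0],[0,0,-0.07]],[[0.4,27,0],[0,0,-0.07]],[[0.4,31,0],[0,0,-0.07]],[[0.4,35,0],[0,0,-0.07]],[[0.4,39,0],[0,0,-0.07]],[[0.4,42.5,0],[0,0,-0.07]],[[0.4,45,0],[0,0,-0.07]]])

```text
clock: 18.05
eef_pos: [0.5024, 0.2669, 0.2254]
tcp_rot: [3.139, -0.123, -0.005]
wrist_force: [1.2, -0.3, 0.2]
finger_gap: 0.0874
```

Request:
arm_command(plan=[[[0,0.8,0],[0,0,0]],[[0,0.8,0],[0,0,0]],[[0,0.8,0],[0,0,0]],[[0,0.8,0],[0,0,0]]])

```text
clock: 18.38
eef_pos: [0.5035, 0.2705, 0.2268]
tcp_rot: [3.138, -0.127, -0.003]
wrist_force: [0.3, 0.1, 0.3]
finger_gap: 0.0877
```

Run:
```python
from h import *
print(bot.get_state()['eef_pos'])
c=bot.camera('wrist');cv2.imwrite('pics/w6.png',c['color']);W=wpts(c)
print('drum',item(W,.46,.56,.23,.31,.075,.095),'carton',item(W,.46,.58,.31,.39,.076,.096))
```

```text
[0.50345489 0.27046748 0.22675896]
drum (1289, array([504.4, 273. ]), [array([504.6, 273.3]), array([40.6, 41.7]), np.float64(83.7)], np.float64(0.0873)) carton (1270, array([517.6, 341.6]), [array([517.2, 341.4]), array([40.2, 30.1]), np.float64(81.0)], np.float64(0.0894))
```

Request:
arm_command(plan=[[[0,0.1,-3],[0,0,0]],[[0,0.1,-6.5],[0,0,0]],[[0,0.1,-10],[0,0,0]],[[0,0.1,-13],[0,0,0]],[[0,0.1,-15.5],[0,0,0]],[[0,0.1,-17.2],[0,0,0]],[[0,0.1,-18.1],[0,0,0]],[[0,0.1,-18.3],[0,0,0]],[[0,0.1,-18.3],[0,0,0]]])

```text
clock: 19.18
eef_pos: [0.5041, 0.2723, 0.0447]
tcp_rot: [3.139, -0.127, -0.001]
wrist_force: [1.0, -1.0, 0.2]
finger_gap: 0.088
```

Request:
arm_command(plan=[[[0,0,0],[0,0,0]],[[0,0,0],[0,0,0]],[[0,0,0],[0,0,0]],[[0,0,0],[0,0,0]],[[0,0,0],[0,0,0]],[[0,0,0],[0,0,0]],[[0,0,0],[0,0,0]],[[0,0,0],[0,0,0]],[[0,0,0],[0,0,0]],[[0,0,0],[0,0,0]]], jaw=1)

```text
clock: 20.02
eef_pos: [0.5041, 0.2732, 0.0448]
tcp_rot: [-3.139, 0.126, -0.0]
wrist_force: [-0.3, 0.4, 1.1]
finger_gap: 0.0411
```

Request:
arm_command(plan=[[[0,0,0.5],[0,0,0]],[[0,0,1.5],[0,0,0]],[[0,0,3],[0,0,0]],[[0,0,5],[0,0,0]],[[0,0,7],[0,0,0]],[[0,0,9],[0,0,0]],[[0,0,11],[0,0,0]],[[0,0,12.5],[0,0,0]],[[0,0,13],[0,0,0]],[[0,0,13],[0,0,0]]])

```text
clock: 20.85
eef_pos: [0.5048, 0.2735, 0.1766]
tcp_rot: [-3.138, 0.126, -0.005]
wrist_force: [-0.1, -0.7, -0.5]
finger_gap: 0.0419
```

Request:
arm_command(plan=[[[0,-1,0],[0,0,0]],[[0,-3.5,0],[0,0,0.01]],[[0,-7,0],[0,0,0.02]],[[-0.1,-10.5,0],[0,0,0.03]],[[-0.1,-14,0],[0,0,0.04]],[[-0.2,-17.5,0],[0,0,0.05]],[[-0.2,-21,0],[0,0,0.06]],[[-0.3,-24.5,0],[0,0,0.07]],[[-0.3,-28,0],[0,0,0.07]],[[-0.4,-31.5,0],[0,0,0.07]],[[-0.5,-35,0],[0,0,0.07]],[[-0.5,-38.5,0],[0,0,0.07]]])

```text
clock: 21.85
eef_pos: [0.4968, -0.1136, 0.1732]
tcp_rot: [-3.141, 0.016, 0.005]
wrist_force: [0.9, 0.3, -1.0]
finger_gap: 0.0417
```

Request:
arm_command(plan=[[[0,-3.5,0],[0,0,0]],[[0,-7,0],[0,0,0]],[[0,-10.5,0],[0,0,0]],[[0,-13.2,0],[0,0,0]],[[0,-14.9,0],[0,0,0]],[[0,-14.9,0],[0,0,0]],[[0,-14.9,0],[0,0,0]],[[0,-14.9,0],[0,0,0]]])

```text
clock: 22.52
eef_pos: [0.4977, -0.2598, 0.1735]
tcp_rot: [-3.14, 0.016, 0.004]
wrist_force: [0.6, -0.2, -0.2]
finger_gap: 0.0416
```

Run:
```python
from h import *
s=bot.get_state();print(s['eef_pos'],s['tcp_rot'],s['finger_gap'])
cv2.imwrite('pics/w7.png',np.hstack([bot.camera('wrist')['color'][100:,150:500],bot.camera('scene')['color'][60:360,200:450]]))
```

```text
[ 0.49766443 -0.25977886  0.17352721] [-3.1395478   0.01624008  0.00361946] 0.041603305285116354
```

View pics/w7.png

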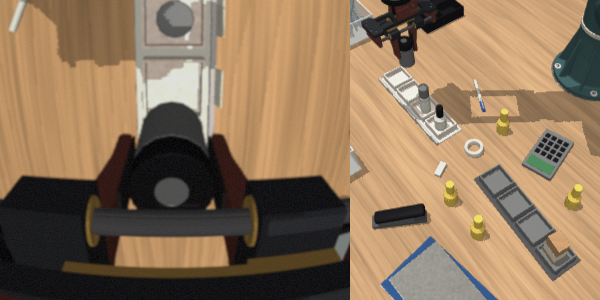

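The drum is held upright at (175,160), over the third bay. Lowering it 12.9 cm.

Request:
arm_command(plan=[[[0,0,-1.5],[0,0,0]],[[0,0,-3.5],[0,0,0]],[[0,0,-5.5],[0,0,0]],[[0,0,-7.5],[0,0,0]],[[0,0,-9.5],[0,0,0]],[[0,0,-11.2],[0,0,0]],[[0,0,-12.2],[0,0,0]],[[0,0,-12.7],[0,0,0]],[[0,0,-12.9],[0,0,0]],[[0,0,-12.9],[0,0,0]],[[0,0,-12.9],[0,0,0]]])

```text
clock: 23.53
eef_pos: [0.4995, -0.2611, 0.0464]
tcp_rot: [3.141, -0.015, 0.002]
wrist_force: [-0.7, 0.4, -0.2]
finger_gap: 0.042
```

Request:
arm_command(plan=[[[0,0,0],[0,0,0]],[[0,0,0],[0,0,0]],[[0,0,0],[0,0,0]],[[0,0,0],[0,0,0]],[[0,0,0],[0,0,0]],[[0,0,0],[0,0,0]],[[0,0,0],[0,0,0]]], jaw=0)

```text
clock: 24.12
eef_pos: [0.4989, -0.2609, 0.0457]
tcp_rot: [3.142, -0.016, -0.0]
wrist_force: [0.3, -0.1, -0.7]
finger_gap: 0.085
```

Request:
arm_command(plan=[[[0,0,2],[0,0,0]],[[0,0,5],[0,0,0]],[[0,0,9],[0,0,0]],[[0,0,13],[0,0,0]],[[0,0,16],[0,0,0]],[[0,0,17.5],[0,0,0]],[[0,0,18],[0,0,0]],[[0,0,18],[0,0,0]],[[0,0,18],[0,0,0]]])

```text
clock: 24.87
eef_pos: [0.4983, -0.2605, 0.2246]
tcp_rot: [-3.141, 0.016, 0.002]
wrist_force: [-0.0, 0.9, -0.5]
finger_gap: 0.0877
```

Run:
```python
from h import *
s=bot.get_state();print(s['eef_pos'],s['tcp_rot'],s['finger_gap'])
for n in('scene','wrist'):
  c=bot.camera(n);W=(wpts if n=='wrist' else pts)(c);cv2.imwrite(f'pics/{n}8.png',c['color'])
  print(n,'disp',grid(W,(.5,-.224)),'bottle',item(W,.46,.54,-.15,-.07,.083,.102),'glue',item(W,.46,.54,-.22,-.15,.095,.115),'drum',item(W,.46,.54,-.3,-.22,.075,.095))
  if n=='scene':print('carton',item(W,.46,.58,.31,.39,.076,.096))
```

```text
[ 0.49828444 -0.26052641  0.22456721] [-3.14072154e+00  1.57491703e-02  2.09157068e-03] 0.08770737827971316
scene disp (array([ 0.5004, -0.2224, -0.0092]), 543, np.float64(0.0025)) bottle (50, array([ 503.6, -108.7]), [array([ 503.8, -108.1]), array([19.3, 17.8]), np.float64(86.9)], np.float64(0.097)) glue (82, array([ 502.4, -184.8]), [array([ 501.4, -183.9]), array([28.4, 24.6]), np.float64(55.6)], np.float64(0.1074)) drum (149, array([ 497.8, -261.1]), [array([ 498.5, -261.3]), array([45.2, 37.3]), np.float64(55.0)], np.float64(0.0892))
carton (306, array([519. , 342.7]), [array([518.5, 343. ]), array([40.8, 31.4]), np.float64(79.8)], np.float64(0.0906))
wrist disp (array([ 0.4986, -0.2239, -0.0088]), 2756, np.float64(0.0013)) bottle (354, array([ 501.4, -111.1]), [array([ 501.4, -111.1]), array([19.1, 18.7]), np.float64(88.4)], np.float64(0.095)) glue (752, array([ 499.9, -186.5]), [array([ 499.7, -186.5]), array([27.5, 27.2]), np.float64(89.6)], np.float64(0.1072)) drum (1313, array([ 498.3, -261.7]), [array([ 498.6, -261.3]), array([41.9, 40.8]), np.float64(1.4)], np.float64(0.0874))
```

Request:
arm_command(plan=[[[0.2,3,0],[0,0,-0.02]],[[0.4,7,0],[0,0,-0.05]],[[0.6,11,0],[0,0,-0.08]],[[0.8,15,0],[0,0,-0.11]],[[1,19,0],[0,0,-0.14]],[[1.2,23,0],[0,0,-0.16]],[[1.4,27,0],[0,0,-0.16]],[[1.6,31,0],[0,0,-0.16]],[[1.8,35,0],[0,0,-0.16]],[[1.8,39,0],[0,0,-0.16]],[[1.8,43,0],[0,0,-0.16]],[[1.8,47,0],[0,0,-0.16]]])

```text
clock: 25.97
eef_pos: [0.5156, 0.2108, 0.2238]
tcp_rot: [3.129, -0.267, -0.005]
wrist_force: [1.0, -0.3, 0.8]
finger_gap: 0.088
```

Request:
arm_command(plan=[[[0,4,0],[0,0,0]],[[0,8,0],[0,0,0]],[[0,11,0],[0,0,0]],[[0,12.8,0],[0,0,0]],[[0,13.2,0],[0,0,0]],[[0,13.2,0],[0,0,0]],[[0,13.2,0],[0,0,0]],[[0,13.2,0],[0,0,0]]])

```text
clock: 26.63
eef_pos: [0.5166, 0.3395, 0.2249]
tcp_rot: [3.129, -0.268, -0.002]
wrist_force: [0.4, -0.0, -0.3]
finger_gap: 0.0879
```

Run:
```python
from h import *
s=bot.get_state();print(s['eef_pos'],s['tcp_rot'])
c=bot.camera('wrist');cv2.imwrite('pics/w9.png',c['color']);W=wpts(c)
print('carton',item(W,.46,.58,.30,.39,.080,.096))
```

```text
[0.5166345  0.33946975 0.22492039] [ 3.12873036e+00 -2.68268030e-01 -2.08137100e-03]
carton (1222, array([517. , 341.5]), [array([517.1, 341.7]), array([41.1, 29.7]), np.float64(80.0)], np.float64(0.0896))
```

View pics/w9.png

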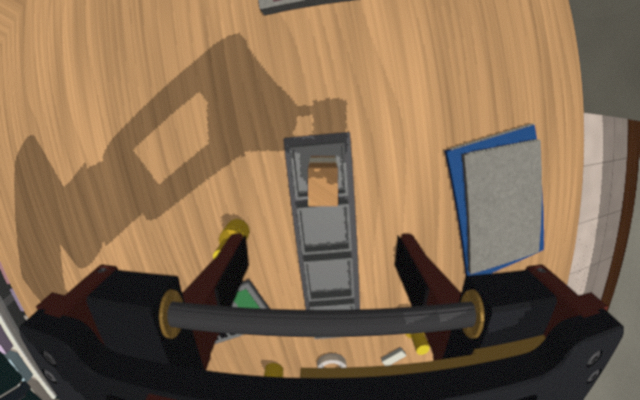

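The carton at (323,185) is square to the jaws and centred. Descending.

Request:
arm_command(plan=[[[0,0.05,-3],[0,0,0]],[[0,0.05,-6.5],[0,0,0]],[[0,0.05,-10],[0,0,0]],[[0,0.05,-13],[0,0,0]],[[0,0.05,-15.5],[0,0,0]],[[0,0.05,-17.2],[0,0,0]],[[0,0.05,-17.9],[0,0,0]],[[0,0.05,-18],[0,0,0]],[[0,0.05,-18],[0,0,0]]])

```text
clock: 27.43
eef_pos: [0.5174, 0.341, 0.046]
tcp_rot: [-3.13, 0.268, -0.0]
wrist_force: [-1.0, 0.3, 0.1]
finger_gap: 0.0877
```

Request:
arm_command(plan=[[[0,0,0],[0,0,0]],[[0,0,0],[0,0,0]],[[0,0,0],[0,0,0]],[[0,0,0],[0,0,0]],[[0,0,0],[0,0,0]],[[0,0,0],[0,0,0]],[[0,0,0],[0,0,0]],[[0,0,0],[0,0,0]],[[0,0,0],[0,0,0]],[[0,0,0],[0,0,0]],[[0,0,0],[0,0,0]],[[0,0,0],[0,0,0]]], jaw=1)

```text
clock: 28.43
eef_pos: [0.5169, 0.3416, 0.0456]
tcp_rot: [-3.13, 0.267, 0.0]
wrist_force: [-0.3, 0.0, 0.4]
finger_gap: 0.0298
```

Request:
arm_command(plan=[[[0,0,0.5],[0,0,0]],[[0,0,1.5],[0,0,0]],[[0,0,3],[0,0,0]],[[0,0,5],[0,0,0]],[[0,0,7],[0,0,0]],[[0,0,9],[0,0,0]],[[0,0,11],[0,0,0]],[[0,0,12.5],[0,0,0]],[[0,0,13],[0,0,0]],[[0,0,13],[0,0,0]]])

```text
clock: 29.27
eef_pos: [0.518, 0.3422, 0.1779]
tcp_rot: [-3.128, 0.267, -0.005]
wrist_force: [-0.6, 0.2, -0.6]
finger_gap: 0.0297
```

Request:
arm_command(plan=[[[-0.1,-1,0],[0,0,0]],[[-0.2,-3.5,0],[0,0,0.02]],[[-0.3,-7,0],[0,0,0.04]],[[-0.4,-10.5,0],[0,0,0.06]],[[-0.5,-14,0],[0,0,0.08]],[[-0.7,-17.5,0],[0,0,0.1]],[[-0.9,-21,0],[0,0,0.12]],[[-1.1,-24.5,0],[0,0,0.14]],[[-1.3,-28,0],[0,0,0.16]],[[-1.5,-31.5,0],[0,0,0.16]],[[-1.7,-35,0],[0,0,0.16]],[[-1.8,-38.5,0],[0,0,0.16]]])

```text
clock: 30.27
eef_pos: [0.4967, -0.0452, 0.1743]
tcp_rot: [-3.141, 0.016, 0.005]
wrist_force: [0.6, 1.3, -0.2]
finger_gap: 0.0298
```

Request:
arm_command(plan=[[[0,-3.5,0],[0,0,0]],[[0,-7,0],[0,0,0]],[[0,-10.5,0],[0,0,0]],[[0,-14,0],[0,0,0]],[[0,-17.5,0],[0,0,0]],[[0,-21,0],[0,0,0]],[[0,-24.5,0],[0,0,0]],[[0,-27.5,0],[0,0,0]],[[0,-29.3,0],[0,0,0]],[[0,-29.3,0],[0,0,0]],[[0,-29.3,0],[0,0,0]],[[0,-29.3,0],[0,0,0]]])

```text
clock: 31.27
eef_pos: [0.498, -0.3348, 0.1748]
tcp_rot: [-3.139, 0.016, 0.003]
wrist_force: [0.2, 0.4, -0.8]
finger_gap: 0.0297
```

Run:
```python
from h import *
s=bot.get_state();print(s['eef_pos'],s['tcp_rot'],s['finger_gap'])
cv2.imwrite('pics/w10.png',np.hstack([bot.camera('wrist')['color'][100:,150:500],bot.camera('scene')['color'][60:360,200:450]]))
```

```text
[ 0.49800536 -0.33478801  0.17476069] [-3.13937608e+00  1.55715780e-02  2.89000367e-03] 0.029723621334441033
```

View pics/w10.png

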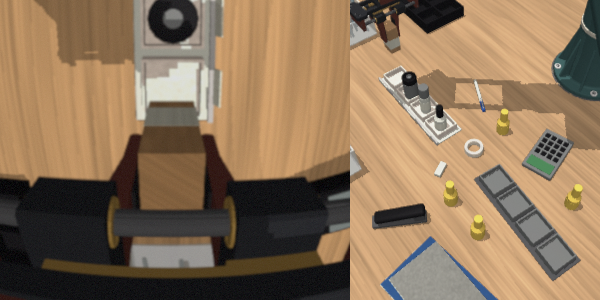

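The carton hangs upright at (172,150), over the right end bay. Lowering it 12.9 cm.

Request:
arm_command(plan=[[[0,0,-1.5],[0,0,0]],[[0,0,-3.5],[0,0,0]],[[0,0,-5.5],[0,0,0]],[[0,0,-7.5],[0,0,0]],[[0,0,-9.5],[0,0,0]],[[0,0,-11.2],[0,0,0]],[[0,0,-12.2],[0,0,0]],[[0,0,-12.7],[0,0,0]],[[0,0,-12.9],[0,0,0]],[[0,0,-12.9],[0,0,0]],[[0,0,-12.9],[0,0,0]]])

```text
clock: 32.28
eef_pos: [0.4995, -0.3367, 0.0475]
tcp_rot: [3.141, -0.015, 0.002]
wrist_force: [0.9, -0.6, -0.2]
finger_gap: 0.0297
```

Request:
arm_command(plan=[[[0,0,0],[0,0,0]],[[0,0,0],[0,0,0]],[[0,0,0],[0,0,0]],[[0,0,0],[0,0,0]],[[0,0,0],[0,0,0]],[[0,0,0],[0,0,0]],[[0,0,0],[0,0,0]]], jaw=0)

```text
clock: 32.87
eef_pos: [0.4989, -0.3365, 0.0467]
tcp_rot: [-3.142, 0.016, 0.0]
wrist_force: [0.6, -0.1, -0.2]
finger_gap: 0.073
```

Request:
arm_command(plan=[[[0,0,2],[0,0,0]],[[0,0,5],[0,0,0]],[[0,0,9],[0,0,0]],[[0,0,13],[0,0,0]],[[0,0,16],[0,0,0]],[[0,0,17.5],[0,0,0]],[[0,0,18],[0,0,0]],[[0,0,18],[0,0,0]],[[0,0,18],[0,0,0]],[[0,0,18],[0,0,0]]])

```text
clock: 33.7
eef_pos: [0.4979, -0.3356, 0.2246]
tcp_rot: [-3.139, 0.016, 0.004]
wrist_force: [-0.1, 0.3, -0.1]
finger_gap: 0.0881
```

Run:
```python
from h import *
s=bot.get_state();print(s['eef_pos'],s['tcp_rot'],s['finger_gap'])
for n in('scene','top','wrist'):
  c=bot.camera(n);W=(wpts if n=='wrist' else pts)(c);cv2.imwrite(f'pics/{n}11.png',c['color'])
  print(n,'disp',grid(W,(.5,-.224)),'\n bottle',item(W,.46,.54,-.15,-.07,.083,.102),'\n glue',item(W,.46,.54,-.22,-.15,.095,.115),'\n drum',item(W,.46,.54,-.3,-.22,.075,.095),'\n carton',item(W,.46,.54,-.38,-.295,.078,.096))
im=np.hstack([cv2.imread('pics/wrist11.png')[:,150:500],cv2.resize(cv2.imread('pics/scene11.png')[100:220,210:330],(400,400))])
cv2.imwrite('pics/f11.png',im)
```

```text
[ 0.49789153 -0.33557315  0.22459451] [-3.1392793   0.01578089  0.00436077] 0.08812238307590474
scene disp (array([ 0.5003, -0.2223, -0.0098]), 555, np.float64(0.0029)) 
 bottle (50, array([ 502.4, -109.1]), [array([ 503.6, -108.3]), array([18.7, 18.7]), np.float64(86.9)], np.float64(0.0964)) 
 glue (81, array([ 501. , -185.2]), [array([ 500.2, -185.5]), array([28.7, 24.5]), np.float64(55.4)], np.float64(0.1074)) 
 drum (148, array([ 499.4, -259.8]), [array([ 500.6, -260.6]), array([42.2, 38.5]), np.float64(87.2)], np.float64(0.0878)) 
 carton (124, array([ 501.2, -333.1]), [array([ 500.2, -334.3]), array([30.7, 42.2]), np.float64(1.2)], np.float64(0.0891))
top disp (array([ 0.5003, -0.2248, -0.0087]), 544, np.float64(0.0017)) 
 bottle (51, array([ 503.7, -111.4]), [array([ 503.7, -111.6]), array([17.7, 18.8]), np.float64(88.5)], np.float64(0.1006)) 
 glue (103, array([ 501. , -187.2]), [array([ 500.5, -186.8]), array([27.1, 25.6]), np.float64(88.3)], np.float64(0.1103)) 
 drum (213, array([ 499.7, -262.5]), [array([ 499.9, -261.7]), array([39.9, 40. ]), np.float64(27.7)], np.float64(0.0923)) 
 carton (191, array([ 500.5, -336. ]), [array([ 500.3, -336.5]), array([29. , 40.3]), np.float64(1.0)], np.float64(0.0938))
wrist disp (array([ 0.4987, -0.2249, -0.009 ]), 2383, np.float64(0.0015)) 
 bottle 0 
 glue (740, array([ 499.3, -186.8]), [array([ 499.2, -187.3]), array([27.1, 28. ]), np.float64(76.2)], np.float64(0.1069)) 
 drum (1395, array([ 498.2, -261.8]), [array([ 498.5, -262.4]), array([41.2, 39.9]), np.float64(89.6)], np.float64(0.0881)) 
 carton (1171, array([ 499.1, -336.4]), [array([ 498.5, -336.5]), array([40.5, 30.1]), np.float64(89.9)], np.float64(0.0893))
```

View pics/f11.png

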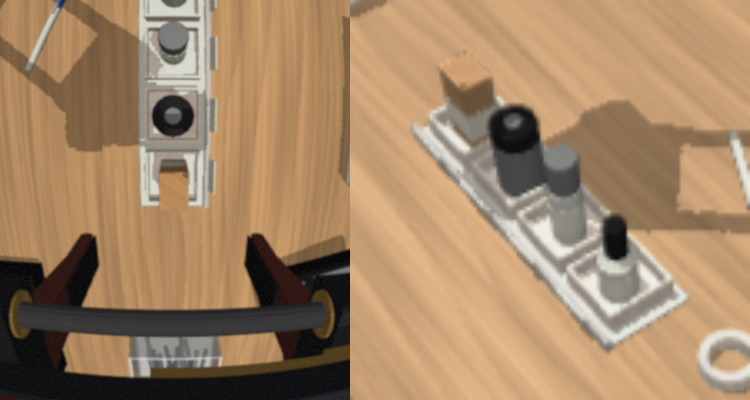

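The final picture shows all four standing upright in their own bays: carton (465,95), drum (515,150), glue (563,195) and bottle (617,258) in the right half. The gripper is clear of everything, so I'm handing in.

Run:
```python
from workcell import bot
print(bot.job_done(), bot.get_state()['clock'])
```

```text
the job is handed in; nothing more can be done
the job is handed in; nothing more can be done
```

All four items are in the display in reverse order, and the job is handed in at about 34 s of the 115 s allowed. From the robot's left, the tray held carton, drum, glue and bottle. The display now holds bottle, glue, drum and carton. The yellow look-alikes were not touched.

- **Position:** in my last checks each item was about 3 mm or less from its bay centre, where 15 mm is allowed.
- **Upright and on the floor:** all four look upright in the pictures. Their tops are at the heights expected for standing on the bay floors, to within about 3 mm by the scene and wrist cameras. I did not measure tilt separately.
- **Gripper:** open and well clear, with the TCP about 0.22 m above the table.
- **Disagreements:** the cameras differed from one another by 2–3 mm. The top camera read the highest points 5–8 mm above the expected heights, and I put that down to depth noise. The bottle was out of the wrist camera's usable view in the last check, so only the top and scene cameras confirm it there. Two earlier wrist checks had put it about 2–3 mm off centre.

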